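# Rack the loose filter card and lift the rack out of the drawer

## Robot

A 6-joint arm with a two-finger parallel gripper is mounted at the origin on the work surface. World frame = base frame: x ahead of the robot, y to its left, z up, the work surface at z = 0. Lengths are in m, angles in rad, forces in N, time in s.
With the tool pointing down it reaches from about 0.375 to 0.9 m from the base axis. Payload 3.1 kg.
Tool frame: the origin (TCP) lies on the centre line of the jaws, within the pads' length; the fingertips stand 22 mm ahead of it and the grasp point (between the pads) lies 3 mm ahead of it (nose_length is the distance from the TCP to the fingertips, in m); z points along the fingers, y is the line along which they close (so a half turn about z gives the same grasp; the last joint's range is limited). The gripper opens to 87 mm and grips with 3 to 60 N. Pads are 19 mm wide; open, the fingers measure 117 mm over their backs; the gripper's body (75 mm by 190 mm) begins 51 mm behind the grasp point.
Start: joints at [-1.504, 0.527, 1.433, -0, 1.181, -0.178], TCP at [0.152, -0.606, 0.245] pointing down, gripper open.
Joint ranges: [-3.08, 3.08], [-0.75, 2.2], [0.22, 2.44], [-1.43, 4.57], [0, 2.65], [-2.85, 2.85]. Speed limits (rad/s): [2.79, 2.79, 3.14, 3.14, 3.14, 3.14].

## Interface

Orientations are given as a unit quaternion [w, x, y, z].
In Python, from cell import * gives the robot as it stands. The module is installed in compiled form; this text tells all that it offers.
- The arm moves only by the shell command python3 -m jog FILE, which reads ROWS from the file FILE. ROWS is one flat JSON list of numbers that holds 1 to 5 rows one after another, with no inner brackets; each row has 5 numbers: the finger opening in m, then dx, dy, dz in m, then a turn about the tool's z in rad; each row shifts and turns the commanded pose from where the row before left it, along the tool's axes as they then stand; what a row does not reach is not made up. A row lasts 1/8 s, in which the tool goes at most 0.0625 m and 0.188 rad, less where a joint would pass 70% of its speed; a pose out of reach is approached as far as the arm can. The fingers move at their own pace and stop on an object; the grip force is fixed at half the most. Time passes only in rows, so rows that do not move let the fingers close. It prints the time, the measured TCP pose, the force, the opening and the grip force at its end. Input that does not fit is refused with a message, and nothing moves.
- observe(): the state, without advancing time (a new reading comes with each control period).
- grab_frame(name): name is "scene" or "top"; returns a dict with "frame" (480x640x3 uint8, red, green, blue), "fovy" (degrees; the focal length in pixels is half the picture's height over the tangent of half this angle, whatever the lens; pixels are square), "cx", "cy" (the principal point, pixels), "distortion" ([k1, k2, p1, p2, k3] as OpenCV has them; the pictures are not rectified), "rvec" (rotation vector, rad) and "tvec" (3), from world to camera coordinates, as OpenCV has them. Camera axes: x right, y down, z forward; pixel columns grow to the right and rows downward; lengths in m; the calibration is good to about 2 mm. A picture is of the moment at which its call begins. There is no depth.
- job_done(): hands the job in; it is judged then, once.
The state is a dict: "clock": time; "joint_positions": joint angles; "joint_velocities": joint speeds; "joint_efforts": joint torques, N m; "position": TCP position; "eef_rot": TCP orientation; "wrist_force": force on the tool from outside, world axes, zero at the start; "torque": the same for the moment, N m; "opening": finger opening in m; "gripper_force": force on a finger pad.
Only numpy, scipy, OpenCV 4.12 (cv2) and the standard library are available. Lean on these libraries where they do the work, as an engineer would, in place of code of your own. Each camera call takes 0.05 s, during which the arm holds its last target. There are 200 camera calls.

## Task

Stand the loose green filter card upright, brass edge down, fully home in the empty slot of the card rack while the rack stands in the drawer, letting go only once it is down in the slot, not dropping it in. Then take the rack by its red bar, lift it so that its base is at least 10 cm above the drawer's floor, and keep it level and still there for at least two seconds; finish while still holding it in the air. Never tip the rack or lose the blue card, and leave the multimeter, coil form, hex key set and desoldering pump where they lie.

Things in the scene. Friction and masses are not known exactly. Their poses are not given: they have to be found in the camera images.
- card: loose green card, 8 thick (x) x 80 wide (y) x 80 high (z) mm, 50 to 100 g; brass strip along its foot, bare metal strip along its top, flat black chips on its +x face. Origin: centre of its foot edge. Starts leaning in the stand, its top 25 degrees off upright towards the stand's -x; its upper 35 mm are free on both faces, to be pinched with the tool tilted in line. Comes out along its z.
- stand: fixed black leaning stand, base 100 x 90 x 6 mm. Origin at the centre of the base's underside, z up. The card's foot rests on a sloped ledge at x +20, z 22 mm of this frame; a back plate under the card's -x face reaches 44 mm up the card, a low lip 8 mm up its other face. It may stand to the left or right of the drawer.
- rack: loose grey rack, 0.25-0.5 kg, standing in the drawer; base 160 (x) x 104 (y) x 6 mm. Origin: centre of its underside, z up. Slots along y at x = -55 mm (blue card) and +55 mm (empty, on the side away from the robot), 13 mm wide, 88 mm long, floor 6 mm above the underside, cheeks to 35 mm, flared lips to 43 mm; a seated card reaches 86 mm
- rack_slot (a point): centre of the floor of the empty slot, in the rack's axes (slot runs along y)
- rack_bar (a point): centre of the rack's red carrying bar, 100 mm above its underside; the bar is 14 x 14 mm in section, runs 92 mm along the rack's y, with 76 mm free between its two end posts. The rack's weight, with both cards in, hangs centred beneath it.
- old_card: blue card of the same shape and size as the green one, already standing loose in the rack's other slot. Origin at the centre of its foot edge; z up, x across its thickness
- drawer: fixed shallow teak drawer, half open beneath the raised deck of the desk (deck 87 mm high, its edge at about 165 mm beyond the drawer's origin); inside 426 mm wide (y). Origin at the underside, centre of the open part; floor 6 mm thick, side walls to 50 mm, front panel (inner face at x -140) to 61 mm, with a brass ring pull
- multimeter: bystander: blue digital multimeter lying in the drawer, 145 (x) x 72 x 38 mm. The origin is the centre of its underside; z up.
- coil_form: bystander: brown plug-in coil form standing in the drawer, 38 mm across, 50 mm high. The origin is the centre of its underside; z up.
- hex_set: bystander: chrome hex keys in a black holder lying in the drawer, 75 (x) x 34 x 20 mm. The origin is the centre of its underside; z up.
- pump: bystander: steel desoldering pump lying on the desk on the other side of the drawer from the stand, about 180 mm long (x), 21 mm high. The origin is the centre of its underside; z up.
Not all that is in view belongs to the job. Several things have the shape of the rack; the one meant has the colours described above.

How it is judged:
On the way, in this order (a step that is already met when the one before it is completed fails the run):
1. the green card stands upright, fully home in the empty slot and let go, the rack still standing in the drawer (x of card in the frame of rack between 0.049 and 0.061 m and y of card in the frame of rack between -0.008 and 0.008 m and z of card in the frame of rack between 0.002 and 0.011 m and angle between the z axis of each of card, old_card and the z axis of rack, either way round below 0.22 rad and x of old_card in the frame of rack between -0.061 and -0.049 m and y of old_card in the frame of rack between -0.008 and 0.008 m and z of old_card in the frame of rack between 0.002 and 0.011 m and contact force between card and the fingers below 0.1 N and height (world z) of rack below 0.02 m), for 0.2 s.
2. the rack with both cards is held level and still in the air for two seconds (height (world z) of rack above 0.1 m and angle between rack's own z axis and vertical below 0.12 rad and linear speed of rack below 0.03 m/s and angular speed of rack below 0.15 rad/s and contact force between rack and the fingers above 1 N and contact force between rack and drawer below 0.05 N and x of card in the frame of rack between 0.049 and 0.061 m and y of card in the frame of rack between -0.008 and 0.008 m and z of card in the frame of rack between 0.002 and 0.011 m and angle between the z axis of each of card, old_card and the z axis of rack, either way round below 0.22 rad and x of old_card in the frame of rack between -0.061 and -0.049 m and y of old_card in the frame of rack between -0.008 and 0.008 m and z of old_card in the frame of rack between 0.002 and 0.011 m), for 2 s.
At the end, for the whole second after the job is handed in: the gripper holds the rack, underside over 94 mm above the drawer floor, tilt under 0.12 rad, under 30 mm/s and 0.15 rad/s, clear of the drawer; both cards home in their slots (foot within 6 mm in x, 8 in y, 5 in height of the slot floor centre, under 0.22 rad off the rack's upright) (all of step 2); the arm keeps its last pose, push and grip.
It fails at once if a bystander is moved more than 20 mm (distance of any of multimeter, coil_form, hex_set, pump from where it was at the start of the episode above 0.02 m).
It fails at once if the rack is tipped by more than 0.35 rad (angle between rack's own z axis and vertical above 0.35 rad).
It fails at once if the green card is dropped or thrown (faster than 0.6 m/s out of the fingers, the rack not moving) (contact force between card and the fingers below 0.05 N and linear speed of card above 0.6 m/s and linear speed of rack below 0.2 m/s).
It fails at once if the blue card leaves its slot (z of old_card in the frame of rack above 0.03 m or distance between old_card and rack above 0.09 m).
It also fails if it takes over 58 s, if anything falls off the work surface, if the arm or the gripper's body presses on something with over 40 N, if the wrist force passes 120 N, or if a joint passes its speed limit or range.

## Working session

There is one attempt and no reset: what is moved stays moved. The work goes in short steps, Python scripts to look and compute and a shell command to move; the robot and the scene stay as the last step left them, time stands still between calls to the robot, and variables do not carry over. Pictures are saved under pics/ and viewed, at most 10 in all, crops included, and the job is handed in when it is done.

```bash
mkdir -p pics; cat > h.py <<'E'
import numpy as np, cv2
from cell import *
from scipy.spatial.transform import Rotation as R
def cam(name):
    g=grab_frame(name); f=240/np.tan(np.radians(g["fovy"])/2)
    g["K"]=np.array([[f,0,g["cx"]],[0,f,g["cy"]],[0,0,1.]]); g["D"]=np.array(g["distortion"],float)
    g["R"]=cv2.Rodrigues(np.array(g["rvec"],float))[0]; g["t"]=np.array(g["tvec"],float).ravel(); return g
def ray(g,uv):
    p=cv2.undistortPointsIter(np.array([[uv]],float),g["K"],g["D"],None,None,(3,50,1e-9))[0,0]
    d=g["R"].T@np.array([p[0],p[1],1]); return -g["R"].T@g["t"], d/np.linalg.norm(d)
def onz(g,uv,z):
    o,d=ray(g,uv); return o+d*(z-o[2])/d[2]
def proj(g,P):
    return cv2.projectPoints(np.array(P,float).reshape(-1,1,3),g["R"],g["t"],g["K"],g["D"])[0][:,0]
def save(g,n,crop=None,s=1):
    im=g["frame"][:,:,::-1]
    if crop: x0,y0,x1,y1=crop; im=im[y0:y1,x0:x1]
    if s!=1: im=cv2.resize(im,None,fx=s,fy=s,interpolation=cv2.INTER_CUBIC)
    cv2.imwrite("pics/"+n+".png",im)
E
python3 - <<'E'
from h import *
for n in("top","scene"):
    g=cam(n); save(g,n+"0"); print(n,g["fovy"],g["D"],-g["R"].T@g["t"],g["R"][2])
s=observe();print(s["position"],s["eef_rot"],s["opening"])
E
```

```text
top 53.63116410901659 [-0.11968438  0.          0.          0.          0.        ] [ 0.235481   -0.08007785  1.18657558] [ 0.18717768  0.01164162 -0.98225709]
scene 46.47566153124137 [-0.04525659  0.          0.          0.          0.        ] [ 1.2992496  -0.75820175  0.85109878] [-0.63706739  0.50688868 -0.58069699]
[ 0.15206947 -0.60559497  0.24367097] [-9.66624347e-04  9.92455675e-01  1.22600153e-01  4.60090342e-05] 0.08694533695730189
```

View pics/top0.png

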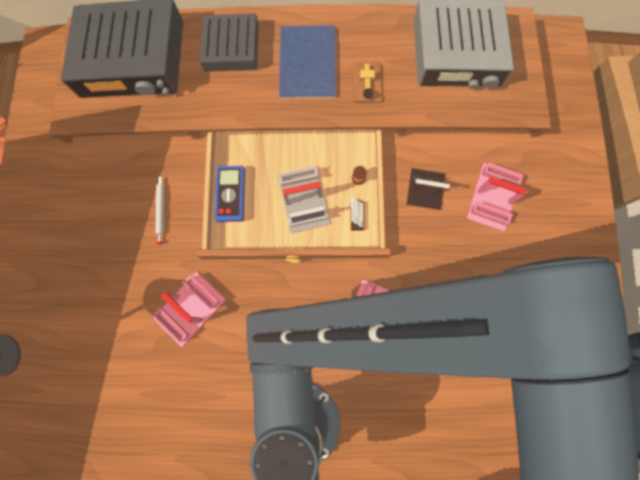

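View pics/scene0.png

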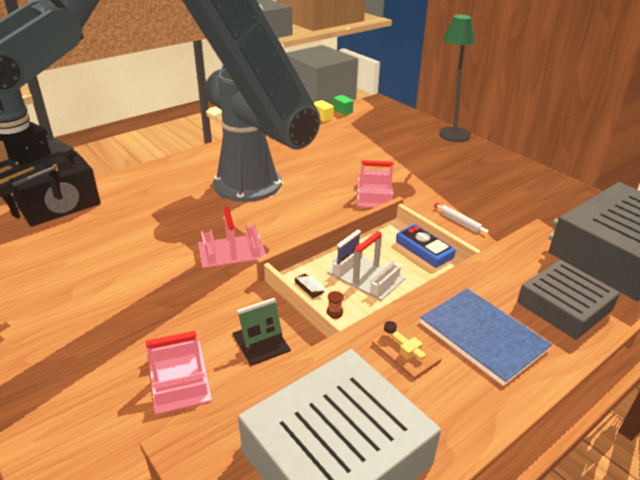

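The top view shows the stand with the card at about (427,189), to the right of the drawer. The grey rack is at (304,200), red bar at (303,188), multimeter at (230,193), coil form at (359,174), hex set at (357,214) and pump at (160,210). The pink racks are decoys. The scene view shows the card at (260,323) and the rack at (367,262).

```bash
python3 - <<'E'
from h import *
a=cam("top"); b=cam("scene")
ca=a["frame"][120:260,200:460][:,:,::-1]; 
save(a,"topc",(270,150,470,250),4); save(b,"scc",(220,220,420,370),4)
for n,g,roi in(("top",a,(270,150,340,240)),("scene",b,(330,225,400,300))):
    x0,y0,x1,y1=roi; f=g["frame"][y0:y1,x0:x1].astype(int)
    m=((f[:,:,0]>130)&(f[:,:,1]<80)&(f[:,:,2]<80)).astype(np.uint8)
    c=max(cv2.findContours(m,0,2)[0],key=cv2.contourArea); print(n,cv2.minAreaRect(c),cv2.boxPoints(cv2.minAreaRect(c))+[x0,y0])
E
```

```text
Traceback (most recent call last):
ValueError: max() iterable argument is empty
```

View pics/topc.png

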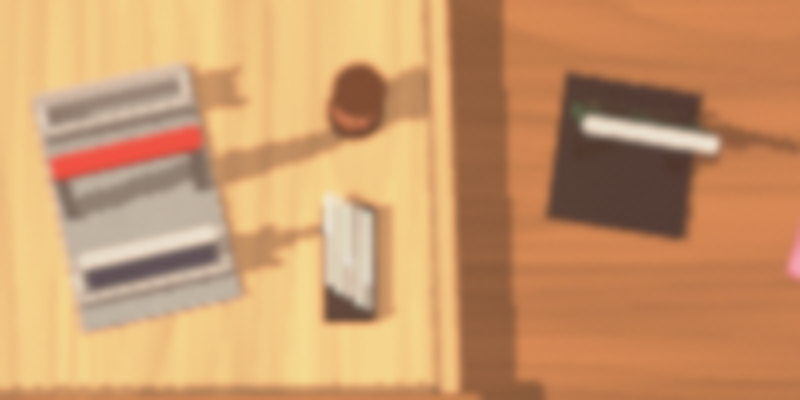

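View pics/scc.png

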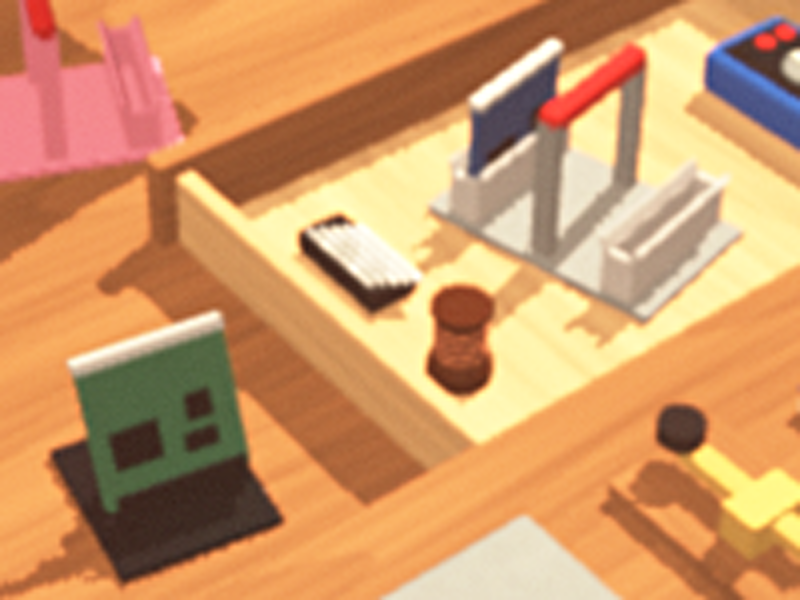

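The crops show the rack with its empty slot on the far side and the stand leaning toward the robot. The card's white strip runs from about (416,181) to (449,186) in the top view and from (238,312) to (275,301) in the scene view. Next I measure these with masks.

```bash
cat > m.py <<'E'
from h import *
def blob(g,roi,fn):
    x0,y0,x1,y1=roi; f=cv2.resize(g["frame"][y0:y1,x0:x1],None,fx=4,fy=4,interpolation=cv2.INTER_CUBIC)
    h=cv2.cvtColor(f,cv2.COLOR_RGB2HSV).astype(int); m=fn(h).astype(np.uint8)
    c=max(cv2.findContours(m,0,2)[0],key=cv2.contourArea)
    r=cv2.minAreaRect(c); k=lambda p:(np.array(p)+.5)/4-.5+[x0,y0]
    return k(r[0]),k(cv2.boxPoints(r)),np.array(r[1])/4
def ends(b):  # midpoints of short sides
    p=b; i=[0,1,2,3] if np.linalg.norm(p[0]-p[1])<np.linalg.norm(p[1]-p[2]) else [1,2,3,0]
    return (p[i[0]]+p[i[1]])/2,(p[i[2]]+p[i[3]])/2
red=lambda h:((h[:,:,0]<6)|(h[:,:,0]>172))&(h[:,:,1]>160)&(h[:,:,2]>140)
white=lambda h:(h[:,:,1]<70)&(h[:,:,2]>150)
dark=lambda h:(h[:,:,2]<90)
def tri(a,ua,b,ub):
    o,d=ray(a,ua);p,e=ray(b,ub); s=np.linalg.lstsq(np.c_[d,-e],p-o,rcond=None)[0]
    x,y=o+s[0]*d,p+s[1]*e; return (x+y)/2,np.linalg.norm(x-y)
E
python3 - <<'E'
from m import *
np.set_printoptions(precision=4,suppress=True)
a=cam("top"); b=cam("scene")
for nm,fn,ra,rb in(("bar",red,(278,175,328,200),(345,225,400,260)),("strip",white,(408,172,455,195),(230,294,280,318))):
    A=blob(a,ra,fn);B=blob(b,rb,fn)
    ea=sorted(ends(A[1]),key=lambda p:p[0]); eb=sorted(ends(B[1]),key=lambda p:p[0])
    if nm!='x': eb=eb[::-1] 
    print(nm,A[0],A[2],B[0],B[2]); print(' ctr',tri(a,A[0],b,B[0]))
    P=[tri(a,x,b,y) for x,y in zip(ea,eb)]; print(P, np.linalg.norm(P[0][0]-P[1][0]))
    z=.113 if nm=='bar' else .094
    print(' onz',onz(a,A[0],z),onz(b,B[0],z),[onz(a,x,z) for x in ea],[onz(b,x,z) for x in eb])
A=blob(a,(404,163,452,214),dark); print("stand",A[2],onz(a,A[0],.006),[onz(a,p,.006) for p in A[1]])
# rack base corners from crop
for X,Y in((83,330),(243,296),(190,64),(36,97)): print(onz(a,(270+X/4-.5,150+Y/4-.5),.012 if Y>200 else .045))
E
```

```text
bar [301.4568 187.9274] [ 4.9608 37.3359] [367.6596 241.8303] [ 7.5873 30.8488]
 ctr (array([ 0.5564, -0.0179,  0.1043]), np.float64(0.0023805719884959784))
[(array([0.5481, 0.0269, 0.105 ]), np.float64(0.0017143701078997085)), (array([ 0.5649, -0.0623,  0.1045]), np.float64(0.0050564153505042045))] 0.0907393007581412
 onz [ 0.5546 -0.0175  0.113 ] [ 0.5646 -0.0277  0.113 ] [array([0.5453, 0.0254, 0.113 ]), array([ 0.5639, -0.0604,  0.113 ])] [array([0.5564, 0.0194, 0.113 ]), array([ 0.5723, -0.0727,  0.113 ])]
strip [431.9899 183.0608] [34.3183  5.0964] [255.8984 305.5709] [ 4.714  39.4549]
 ctr (array([ 0.5705, -0.332 ,  0.0904]), np.float64(0.002389723172551658))
[(array([ 0.5778, -0.2913,  0.0903]), np.float64(0.0025798032676038578)), (array([ 0.5635, -0.3723,  0.0909]), np.float64(0.0011080823586859122))] 0.08225158088061504
 onz [ 0.5701 -0.3301  0.094 ] [ 0.5733 -0.335   0.094 ] [array([ 0.5773, -0.2894,  0.094 ]), array([ 0.5629, -0.3709,  0.094 ])] [array([ 0.5806, -0.2946,  0.094 ]), array([ 0.5662, -0.3743,  0.094 ])]
stand [31.6807 34.2173] [ 0.5819 -0.3332  0.006 ] [array([ 0.5427, -0.2844,  0.006 ]), array([ 0.634 , -0.3009,  0.006 ]), array([ 0.6218, -0.3829,  0.006 ]), array([ 0.5306, -0.3651,  0.006 ])]
[0.4692 0.0164 0.012 ]
[ 0.4903 -0.0848  0.012 ]
[ 0.6333 -0.0526  0.045 ]
[0.6126 0.0446 0.045 ]
```

```bash
echo '[0.087,0.053,-0.018,0,0,0.087,0.053,-0.018,0,0,0.087,0.053,-0.018,0,0,0.087,0.053,-0.018,0,0,0.087,0.053,-0.018,0,0]' > rows.txt && python3 -m jog rows.txt; echo '[0.087,0.053,-0.018,0,0,0.087,0.053,-0.018,0,0,0.087,0.053,-0.018,0,0,0.087,0.051,-0.018,0,0,0.087,0,0,0.03,0.14]' > rows.txt && python3 -m jog rows.txt; echo '[0.087,0,0,0.03,0.14,0.087,0,0,0,0.14,0.087,0,0,0,0]' > rows.txt && python3 -m jog rows.txt
cat > go.py <<'E'
from h import *
import sys
# usage: go.py x y z psi -> deltas in tool axes (turn first)
x,y,z,psi=map(float,sys.argv[1:5]); s=observe(); w,a,b,c=s["eef_rot"]; M=R.from_quat([a,b,c,w]).as_matrix()
p=np.array(s["position"]); cur=np.arctan2(M[1,0],M[0,0]); d=M.T@(np.array([x,y,z])-p)
print("pos",p.round(4),"psi",cur.round(4),"tilt",np.degrees(np.arccos(-M[2,2])).round(2),"tool delta",d.round(4),"turn",round(cur-psi,4),"F",np.round(s["wrist_force"],1),"op",round(s["opening"],4),"gf",np.round(s["gripper_force"],1),"t",round(s["clock"],2))
E
python3 go.py .574 -.3327 .17 -.175
```

```text
clock: 0.92
position: [0.3886, -0.4534, 0.2446]
eef_rot: [0.0, 0.992, 0.123, 0.0]
wrist_force: [0.7, -0.8, 0.6]
opening: 0.0871
gripper_force: 0.0
clock: 1.55
position: [0.5784, -0.3317, 0.2168]
eef_rot: [0.002, 0.999, 0.054, 0.003]
wrist_force: [-0.2, -0.6, -0.2]
opening: 0.0869
gripper_force: 0.0
clock: 1.92
position: [0.5734, -0.3333, 0.184]
eef_rot: [-0.0, 0.996, -0.086, -0.0]
wrist_force: [-0.1, -0.5, 0.3]
opening: 0.0868
gripper_force: 0.0
pos [ 0.5734 -0.3333  0.184 ] psi -0.1724 tilt 0.05 tool delta [ 0.0005 -0.0007  0.014 ] turn 0.0026 F [-0.1 -0.5  0.3] op 0.0868 gf 0.0 t 1.93
```

```bash
echo '[0.087,0,0,0.03,0,0.087,0,0,0.03,0,0.087,0,0,0,0]' > rows.txt && python3 -m jog rows.txt; python3 go.py .574 -.3327 .089 -.175; python3 - <<'E'
from h import *
g=cam("scene"); save(g,"s1",(190,220,350,340),5)
p=np.array(observe()["position"])
print(proj(g,[p+[0,0,-.022]]))
E
```

```text
clock: 2.3
position: [0.5721, -0.3325, 0.1227]
eef_rot: [-0.001, 0.996, -0.086, -0.002]
wrist_force: [0.8, 1.1, 0.5]
opening: 0.0868
gripper_force: 0.0
pos [ 0.5721 -0.3325  0.1227] psi -0.1724 tilt 0.28 tool delta [ 0.002  -0.0001  0.0337] turn 0.0026 F [0.8 1.1 0.5] op 0.0868 gf 0.0 t 2.3
[[256.31915358 302.078544  ]]
```

View pics/s1.png

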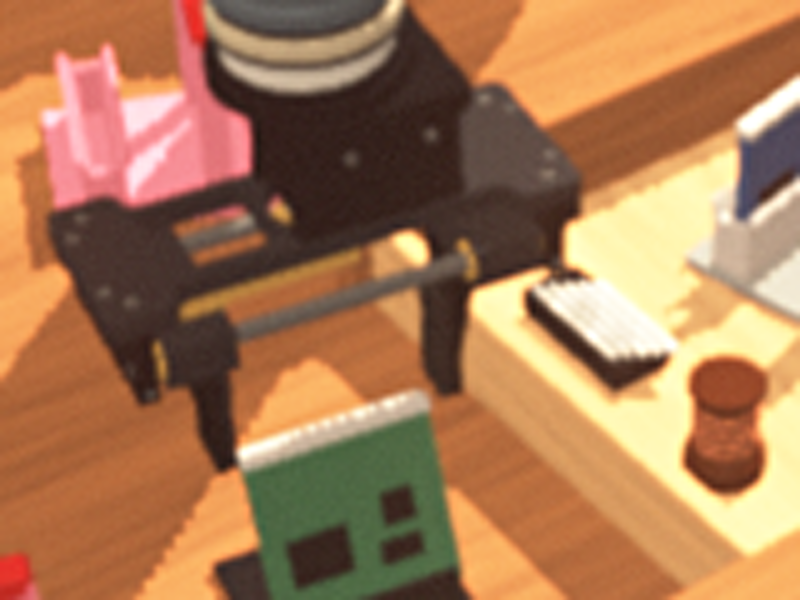

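The crop shows the fingertips at (225,467) and (450,390), straddling the strip ends at (240,455) and (427,398) with about 2–3 mm clearance each side. I'll descend.

```bash
echo '[0.087,0.001,0,0.011,0,0.087,0.001,0,0.011,0,0.087,0,0,0,0]' > rows.txt && python3 -m jog rows.txt; python3 go.py .574 -.3327 .089 -.175
```

```text
clock: 2.72
position: [0.575, -0.3334, 0.1017]
eef_rot: [-0.0, 0.996, -0.087, -0.001]
wrist_force: [-0.6, 0.6, 0.5]
opening: 0.0869
gripper_force: 0.0
pos [ 0.575  -0.3334  0.1017] psi -0.1739 tilt 0.1 tool delta [-0.0011 -0.0005  0.0127] turn 0.0011 F [-0.6  0.6  0.5] op 0.0869 gf 0.0 t 2.73
```

```bash
echo '[0.087,-0.0005,0,0.012,0,0.087,0,0,0,0,0.06,0,0,0,0,0.06,0,0,0,0,0.06,0,0,0,0]' > rows.txt && python3 -m jog rows.txt; python3 go.py .574 -.3327 .089 -.175
```

```text
clock: 3.35
position: [0.575, -0.3338, 0.0907]
eef_rot: [0.0, 0.996, -0.087, 0.0]
wrist_force: [0.0, 1.1, -1.0]
opening: 0.079
gripper_force: 30.0
pos [ 0.575  -0.3338  0.0907] psi -0.1742 tilt 0.02 tool delta [-0.0012 -0.0009  0.0017] turn 0.0008 F [ 0.   1.1 -1. ] op 0.079 gf 30.0 t 3.35
```

```bash
echo '[0.06,-0.0021,0,-0.0045,0,0.06,0,0,0,0]' > rows.txt && python3 -m jog rows.txt; echo '[0.06,0.0056,0,-0.0023,0,0.06,0.0057,0,-0.0018,0,0.06,0.0059,0,-0.0013,0,0.06,0.006,0,-0.0008,0,0.06,0.006,0,-0.0003,0]' > rows.txt && python3 -m jog rows.txt; echo '[0.06,0,0,0,0]' > rows.txt && python3 -m jog rows.txt;python3 - <<'E'
from h import *
g=cam("scene"); save(g,"s2",(190,220,350,340),5)
E
```

```text
clock: 3.6
position: [0.5729, -0.3335, 0.0956]
eef_rot: [0.0, 0.996, -0.087, 0.0]
wrist_force: [-0.3, 0.0, -0.1]
opening: 0.0792
gripper_force: 30.0
clock: 4.22
position: [0.5995, -0.3374, 0.1011]
eef_rot: [-0.001, 0.996, -0.087, -0.003]
wrist_force: [-5.3, 1.0, 1.7]
opening: 0.0793
gripper_force: 30.0
clock: 4.35
position: [0.6004, -0.3376, 0.1011]
eef_rot: [-0.001, 0.996, -0.087, -0.002]
wrist_force: [-3.8, 1.8, 0.4]
opening: 0.0799
gripper_force: 30.0
```

View pics/s2.png

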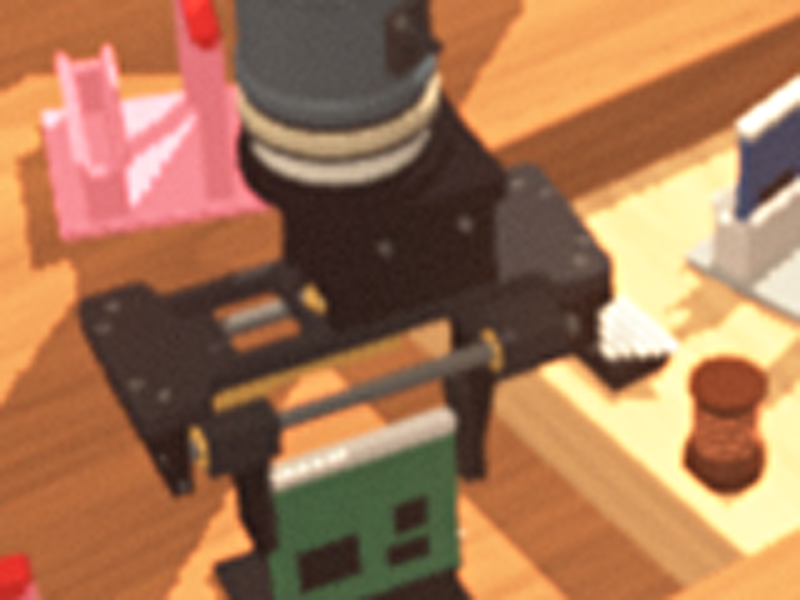

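The card now stands near upright in the grip, with its left edge vertical at x≈273 in the crop. I'll push slightly more, then lift.

```bash
echo '[0.06,0.004,0,0,0,0.06,0,0,-0.03,0,0.06,0,0,-0.05,0,0.06,0,0,-0.05,0,0.06,0,0,0,0]' > rows.txt && python3 -m jog rows.txt; echo '[0.06,0,0,0,0]' > rows.txt && python3 -m jog rows.txt; python3 go.py .61 -.007 .24 .2; python3 - <<'E'
from m import *
np.set_printoptions(precision=4,suppress=True)
a=cam("top");b=cam("scene"); p=np.array(observe()["position"])
u,v=proj(b,[p])[0].astype(int); print(u,v); x0,y0=max(u-70,0),max(v-50,0); save(b,"s3",(x0,y0,x0+140,y0+105),5); print(x0,y0)
# rack slot rectangle in top crop
for X,Y in((40,97),(188,66),(197,100),(50,131),(46,112),(193,82),(117,98)): print(X,Y,onz(a,(270+X/4-.5,150+Y/4-.5),.049))
A=blob(a,(278,175,328,200),red);B=blob(b,(345,225,400,260),red);print(tri(a,A[0],b,B[0]),ends(A[1]))
E
```

```text
clock: 5.03
position: [0.6096, -0.3417, 0.2381]
eef_rot: [0.004, 0.996, -0.087, 0.007]
wrist_force: [0.2, 0.9, -0.2]
opening: 0.0794
gripper_force: 30.0
clock: 5.15
position: [0.6059, -0.3391, 0.2314]
eef_rot: [0.0, 0.996, -0.087, 0.001]
wrist_force: [0.5, -0.0, -2.0]
opening: 0.0794
gripper_force: 30.0
pos [ 0.6059 -0.3391  0.2314] psi -0.1742 tilt 0.08 tool delta [-0.0535 -0.3278 -0.0087] turn -0.3742 F [ 0.5 -0.  -2. ] op 0.0794 gf 30.0 t 5.15
259 260
189 210
40 97 [0.6113 0.0416 0.049 ]
188 66 [ 0.6306 -0.0514  0.049 ]
197 100 [ 0.6081 -0.057   0.049 ]
50 131 [0.5889 0.0351 0.049 ]
46 112 [0.6014 0.0377 0.049 ]
193 82 [ 0.62   -0.0545  0.049 ]
117 98 [ 0.61   -0.0068  0.049 ]Traceback (most recent call last):
  File "<stdin>", line 7, in <module>
  File "m.py", line 5, in blob
    c=max(cv2.findContours(m,0,2)[0],key=cv2.contourArea)
ValueError: max() iterable argument is empty
```

View pics/s3.png

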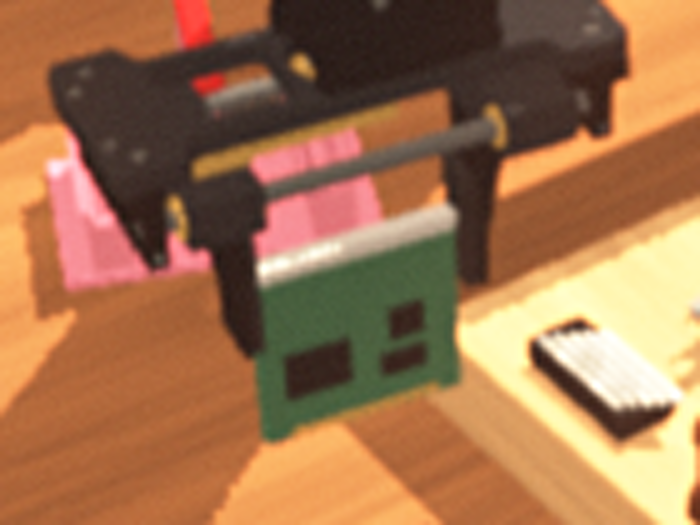

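The card is held, brass edge down, with top corners at about (258,262) and (457,207) and foot corners at (263,440) and (459,387) in the crop. I'll compute its residual lean by casting rays onto the tool's mid-plane.

```bash
python3 - <<'E'
from m import *
np.set_printoptions(precision=4,suppress=True)
a=cam("top");b=cam("scene");s=observe();p=np.array(s["position"]);w,x,y,z=s["eef_rot"];M=R.from_quat([x,y,z,w]).as_matrix()
for n,X,Y in(("toprear",357,234),("topfront",357,246),("footfront",361,413)):
    o,d=ray(b,(189+X/5-.4,210+Y/5-.4)); t=((p-o)@M[:,1])/(d@M[:,1]); q=o+t*d; print(n,q,M.T@(q-p))
A=blob(a,(412,165,460,200),white);print(A[0],A[2],onz(a,A[0],p[2]+.005),M.T@(onz(a,A[0],p[2]+.005)-p))
E
```

```text
toprear [ 0.6069 -0.3389  0.2396] [ 0.002  -0.     -0.0101]
topfront [ 0.6061 -0.3388  0.2336] [ 0.0012 -0.     -0.0042]
footfront [ 0.5996 -0.3375  0.1487] [-0.0052 -0.      0.0808]Traceback (most recent call last):
  File "<stdin>", line 6, in <module>
  File "m.py", line 5, in blob
    c=max(cv2.findContours(m,0,2)[0],key=cv2.contourArea)
ValueError: max() iterable argument is empty
```

```bash
echo '[0.06,0,0,0,-0.125,0.06,0,0,0,-0.125,0.06,0,0,0,-0.125,0.06,0.0098,-0.0406,0,0,0.06,0.0098,-0.0406,0,0]' > rows.txt && python3 -m jog rows.txt; echo '[0.06,0.0098,-0.0406,0,0,0.06,0.0098,-0.0406,0,0,0.06,0.0098,-0.0406,0,0,0.06,0.0098,-0.0406,0,0,0.06,0.0098,-0.0406,0,0]' > rows.txt && python3 -m jog rows.txt; echo '[0.06,0.0098,-0.0406,0.01,0,0.06,0,0,0.04,0,0.06,0,0,0.03,0,0.06,0,0,0,0,0.06,0,0,0,0]' > rows.txt && python3 -m jog rows.txt; python3 go.py .618 -.0052 .15 .2;python3 - <<'E'
from m import *
a=cam("top");b=cam("scene"); save(b,"s4",(310,200,430,300),6); save(a,"t4",(250,140,380,240),6)
E
```

```text
clock: 5.98
position: [0.6081, -0.255, 0.2299]
eef_rot: [-0.001, 0.995, 0.099, -0.001]
wrist_force: [-0.1, 0.2, -0.7]
opening: 0.0794
gripper_force: 30.0
clock: 6.6
position: [0.6157, -0.0455, 0.2304]
eef_rot: [-0.0, 0.995, 0.1, -0.001]
wrist_force: [0.5, 0.6, -0.3]
opening: 0.0796
gripper_force: 30.0
clock: 7.22
position: [0.6182, -0.0055, 0.1519]
eef_rot: [0.0, 0.995, 0.1, 0.0]
wrist_force: [0.7, -0.3, -0.8]
opening: 0.0798
gripper_force: 30.0
pos [ 0.6182 -0.0055  0.1519] psi 0.2005 tilt 0.06 tool delta [-0.0002 -0.0003  0.0019] turn 0.0005 F [ 0.7 -0.3 -0.8] op 0.0798 gf 30.0 t 7.22
```

View pics/s4.png

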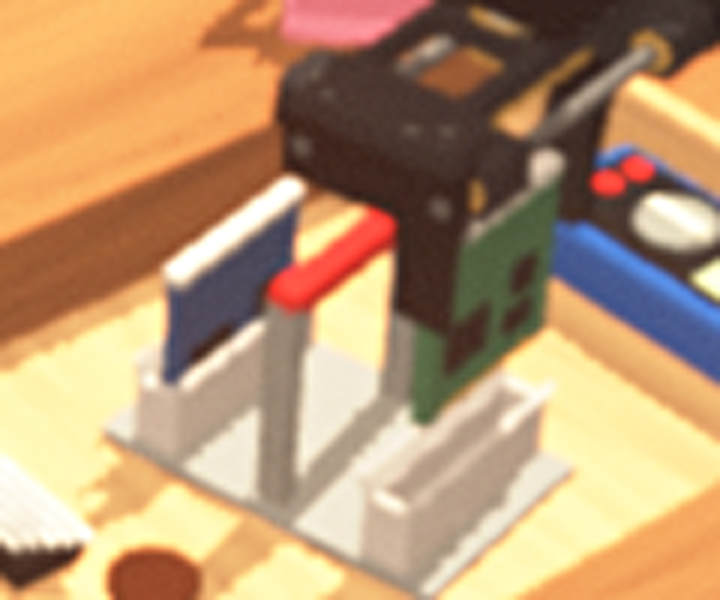

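The crop shows the card upright just above the empty slot, its +x-face foot corners at about (432,420) and (548,328). The slot lips run from (372,490) to (550,385).

```bash
python3 - <<'E'
from m import *
np.set_printoptions(precision=4,suppress=True)
b=cam("scene");s=observe();p=np.array(s["position"]);w,x,y,z=s["eef_rot"];M=R.from_quat([x,y,z,w]).as_matrix()
rk=np.array([.6100,-.0069,0]); ex=np.array([.98,.199,0]);ey=np.array([-.199,.98,0])
def on(n,X,Y,ty):
    o,d=ray(b,(310+X/6-.42,200+Y/6-.42)); t=((p-o)@M[:,1]+ty)/(d@M[:,1]); q=o+t*d
    print(n,"world",q,"tool",M.T@(q-p),"slot frame",(q-rk)@ex,(q-rk)@ey)
on("near +x foot",432,422,.04); on("near -x foot",413,414,.04); on("far +x foot",548,330,-.04); on("far +x top",562,178,-.04)
# known: slot near/far lip corners at z=.049
for X,Y in((372,490),(413,497),(550,385),(508,375)):
    q=onz(b,(310+X/6-.42,200+Y/6-.42),.049); print("lip",q,(q-rk)@ex,(q-rk)@ey)
E
```

```text
near +x foot world [ 0.6313 -0.0439  0.0819] tool [0.0045 0.04   0.0712] slot frame 0.013457483429325939 -0.04051822406348375
near -x foot world [ 0.6229 -0.0456  0.0812] tool [-0.004   0.04    0.0719] slot frame 0.0049509616368704915 -0.04052007306816184
far +x foot world [0.6137 0.0341 0.0783] tool [ 0.0029 -0.04    0.0747] slot frame 0.011828541301325013 0.039477631226802694
far +x top world [0.6117 0.0338 0.1481] tool [ 0.001  -0.04    0.0049] slot frame 0.009726725823349403 0.03955533634651182
lip [ 0.6189 -0.0595  0.049 ] -0.001742266645690318 -0.0532708608288115
lip [ 0.6312 -0.05    0.049 ] 0.012187146117583996 -0.04644984882692506
lip [0.6137 0.0394 0.049 ] 0.01283291114365421 0.044620030620808555
lip [0.5992 0.0307 0.049 ] -0.003113823925135792 0.03904183574696694
```

```bash
echo '[0.06,-0.0045,0,0.011,0,0.06,0,0,0.011,0,0.06,0,0,0,0]' > rows.txt && python3 -m jog rows.txt; echo '[0.06,0,0,0,0]' > rows.txt && python3 -m jog rows.txt; python3 go.py .61 -.007 .1 .2;python3 - <<'E'
from m import *
a=cam("top");b=cam("scene"); 
A=b["frame"][225:300,355:425][:,:,::-1]; B=a["frame"][150:225,265:335][:,:,::-1]
im=np.hstack([cv2.resize(i,None,fx=5.7,fy=8 if 0 else 5.7,interpolation=cv2.INTER_CUBIC) for i in(A,B)]); cv2.imwrite("pics/s5.png",im); print(im.shape)
E
```

```text
clock: 7.75
position: [0.612, -0.006, 0.1281]
eef_rot: [-0.0, 0.995, 0.1, -0.001]
wrist_force: [-0.7, 0.2, -0.3]
opening: 0.0794
gripper_force: 30.0
clock: 7.88
position: [0.6132, -0.0061, 0.1293]
eef_rot: [-0.0, 0.995, 0.1, -0.0]
wrist_force: [-0.2, 0.4, -0.4]
opening: 0.0797
gripper_force: 30.0
pos [ 0.6132 -0.0061  0.1293] psi 0.2008 tilt 0.01 tool delta [-0.0033  0.0002  0.0293] turn 0.0008 F [-0.2  0.4 -0.4] op 0.0797 gf 30.0 t 7.88
(428, 798, 3)
```

View pics/s5.png

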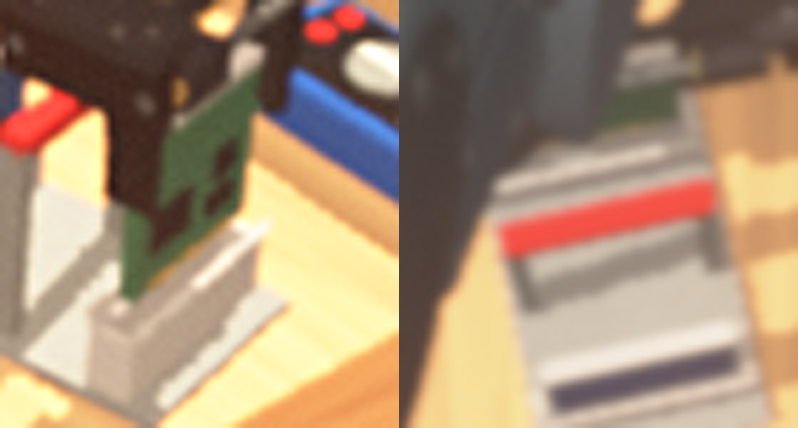

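Left panel: the foot hovers just above the lips, near end at (131,300), far end at (243,238), about 1–2 mm too far towards +x. I'll shift −2 mm and lower, watching the force.

```bash
echo '[0.06,-0.002,0,0.004,0,0.06,0,0,0.005,0,0.06,0,0,0.005,0,0.06,0,0,0,0]' > rows.txt && python3 -m jog rows.txt; python3 go.py .61 -.007 .0875 .2
```

```text
clock: 8.48
position: [0.6108, -0.0065, 0.1149]
eef_rot: [-0.0, 0.995, 0.1, -0.001]
wrist_force: [-0.2, 0.2, -0.3]
opening: 0.08
gripper_force: 30.0
pos [ 0.6108 -0.0065  0.1149] psi 0.2008 tilt 0.08 tool delta [-0.0008  0.0004  0.0274] turn 0.0008 F [-0.2  0.2 -0.3] op 0.08 gf 30.0 t 8.47
```

```bash
echo '[0.06,0,0,0.006,0,0.06,0,0,0.006,0,0.06,0,0,0.006,0,0.06,0,0,0,0]' > rows.txt && python3 -m jog rows.txt; python3 go.py .61 -.007 .0875 .2
```

```text
clock: 8.98
position: [0.6107, -0.0064, 0.0968]
eef_rot: [-0.0, 0.995, 0.1, -0.001]
wrist_force: [1.1, -0.6, -0.5]
opening: 0.0797
gripper_force: 30.0
pos [ 0.6107 -0.0064  0.0968] psi 0.2008 tilt 0.08 tool delta [-0.0008  0.0004  0.0093] turn 0.0008 F [ 1.1 -0.6 -0.5] op 0.0797 gf 30.0 t 8.97
```

```bash
echo '[0.06,0,0,0.004,0,0.06,0,0,0.003,0,0.06,0,0,0,0]' > rows.txt && python3 -m jog rows.txt; python3 go.py .61 -.007 .0875 .2
```

```text
clock: 9.35
position: [0.611, -0.0065, 0.0903]
eef_rot: [-0.0, 0.995, 0.1, -0.0]
wrist_force: [-0.3, 0.1, -0.4]
opening: 0.0794
gripper_force: 30.0
pos [ 0.611  -0.0065  0.0903] psi 0.2008 tilt 0.03 tool delta [-0.0011  0.0003  0.0028] turn 0.0008 F [-0.3  0.1 -0.4] op 0.0794 gf 30.0 t 9.35
```

```bash
echo '[0.06,0,0,0.002,0,0.06,0,0,0,0]' > rows.txt && python3 -m jog rows.txt; echo '[0.06,0,0,0.002,0,0.06,0,0,0,0]' > rows.txt && python3 -m jog rows.txt;  python3 go.py .61 -.007 .0875 .2
```

```text
clock: 9.6
position: [0.6111, -0.0065, 0.0885]
eef_rot: [-0.0, 0.995, 0.1, -0.0]
wrist_force: [-0.2, 0.2, -1.0]
opening: 0.0795
gripper_force: 30.0
clock: 9.85
position: [0.6111, -0.0065, 0.0864]
eef_rot: [-0.0, 0.995, 0.1, -0.0]
wrist_force: [-0.4, 0.0, -1.2]
opening: 0.0795
gripper_force: 30.0
pos [ 0.6111 -0.0065  0.0864] psi 0.2008 tilt 0.02 tool delta [-0.0012  0.0003 -0.0011] turn 0.0008 F [-0.4  0.  -1.2] op 0.0795 gf 30.0 t 9.85
```

```bash
echo '[0.06,0,0,0.0015,0,0.06,0,0,0,0]' > rows.txt && python3 -m jog rows.txt; echo '[0.06,0,0,0.0015,0,0.06,0,0,0,0]' > rows.txt && python3 -m jog rows.txt; python3 go.py .61 -.007 .0875 .2
```

```text
clock: 10.1
position: [0.6115, -0.0065, 0.0862]
eef_rot: [0.0, 0.995, 0.1, 0.0]
wrist_force: [-1.4, 0.5, 5.6]
opening: 0.0795
gripper_force: 30.0
clock: 10.35
position: [0.6118, -0.0064, 0.0861]
eef_rot: [0.0, 0.995, 0.1, 0.001]
wrist_force: [-2.7, 1.4, 13.5]
opening: 0.0798
gripper_force: 30.0
pos [ 0.6118 -0.0064  0.0861] psi 0.2008 tilt 0.1 tool delta [-0.0019  0.0002 -0.0014] turn 0.0008 F [-2.7  1.4 13.5] op 0.0798 gf 30.0 t 10.35
```

Floor contact comes at the expected height. I'll relieve the push and release.

```bash
echo '[0.06,0,0,-0.002,0,0.087,0,0,0,0,0.087,0,0,0,0,0.087,0,0,0,0]' > rows.txt && python3 -m jog rows.txt; echo '[0.087,0,0,-0.006,0,0.087,0,0,-0.012,0,0.087,0,0,-0.03,0,0.087,0,0,-0.05,0,0.087,0,0,0,0]' > rows.txt && python3 -m jog rows.txt; echo '[0.087,0,0,0,0]' > rows.txt && python3 -m jog rows.txt;python3 go.py .556 -.018 .2 .2;python3 - <<'E'
from m import *
np.set_printoptions(precision=4,suppress=True)
a=cam("top");b=cam("scene")
A=b["frame"][220:300,330:410][:,:,::-1]; B=a["frame"][150:230,260:340][:,:,::-1]
im=np.hstack([cv2.resize(i,None,fx=5,fy=5,interpolation=cv2.INTER_CUBIC) for i in(A,B)]); cv2.imwrite("pics/s6.png",im)
try:
    A=blob(a,(278,175,328,200),red); print("top",A[0],A[2],onz(a,A[0],.113),ends(A[1]))
    B=blob(b,(345,225,400,260),red); print("sc",B[0],B[2]); print(tri(a,A[0],b,B[0]))
except Exception as e: print(e)
E
```

```text
clock: 10.85
position: [0.6111, -0.0065, 0.0852]
eef_rot: [-0.0, 0.995, 0.1, -0.0]
wrist_force: [1.1, 0.4, -0.4]
opening: 0.0868
gripper_force: 0.0
clock: 11.48
position: [0.6145, -0.007, 0.1889]
eef_rot: [0.002, 0.995, 0.1, 0.005]
wrist_force: [0.5, 0.6, 0.1]
opening: 0.0868
gripper_force: 0.0
clock: 11.6
position: [0.6109, -0.0064, 0.1841]
eef_rot: [0.0, 0.995, 0.1, 0.0]
wrist_force: [-0.8, 0.5, 0.6]
opening: 0.0869
gripper_force: 0.0
pos [ 0.6109 -0.0064  0.1841] psi 0.2009 tilt 0.02 tool delta [-0.0561  0.0004 -0.0159] turn 0.0009 F [-0.8  0.5  0.6] op 0.0869 gf 0.0 t 11.6
top [301.4839 188.0526] [ 4.8388 36.9608] [ 0.5542 -0.0175  0.113 ] (array([319.5209, 184.029 ]), array([283.4468, 192.0763]))
sc [364.8529 244.1966] [ 7.6317 23.7832]
(array([ 0.5554, -0.0206,  0.0991]), np.float64(0.009491433592710583))
```

View pics/s6.png

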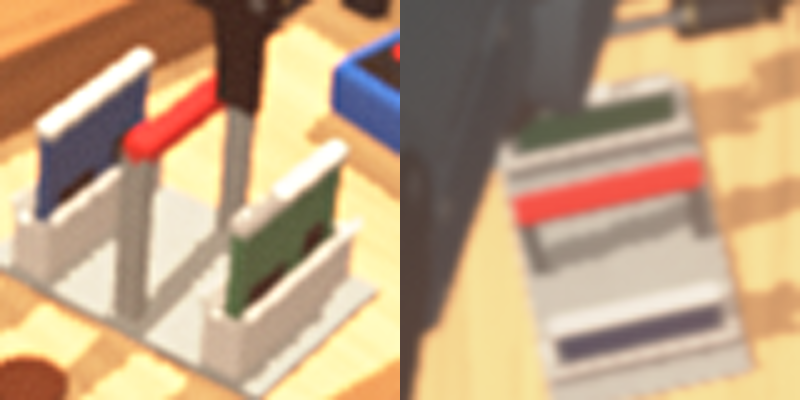

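The crop shows the green card seated level with the blue one: green strip at (290,190), blue strip at (97,95) in the left panel. The rack has not moved. Next comes the bar.

```bash
echo '[0.04,-0.055,0,-0.005,0,0.04,0,0,0,0.175]' > rows.txt && python3 -m jog rows.txt; python3 -c "
from cell import *
print(observe()['joint_positions'])"
```

```text
clock: 11.95
position: [0.5508, -0.0167, 0.1862]
eef_rot: [-0.001, 1.0, 0.01, -0.006]
wrist_force: [1.7, -0.1, -0.7]
opening: 0.0742
gripper_force: 0.0
[-2.32912025e-01  5.10063627e-01  1.67008352e+00 -3.72637991e-04
  9.72857933e-01  1.31768196e+00]
```

```bash
echo '[0.04,0,0,0,-0.175,0.04,0,0,0,-0.175,0.04,0,0,0,-0.175,0.04,0,0,0,-0.175,0.04,0,0,0,-0.175]' > rows.txt && python3 -m jog rows.txt; echo '[0.04,0,0,0,-0.175,0.04,0,0,0,-0.175,0.04,0,0,0,-0.175,0.04,0,0,0,-0.175,0.04,0,0,0,-0.175]' > rows.txt && python3 -m jog rows.txt; echo '[0.04,0,0,0,0,0.04,0,0,0,0]' > rows.txt && python3 -m jog rows.txt; python3 go.py .5565 -.0176 .109 1.771
```

```text
clock: 12.58
position: [0.5564, -0.0173, 0.1871]
eef_rot: [-0.001, 0.899, 0.438, -0.001]
wrist_force: [1.6, 0.1, 0.5]
opening: 0.0404
gripper_force: 0.0
clock: 13.2
position: [0.5564, -0.0173, 0.187]
eef_rot: [-0.002, 0.629, 0.778, -0.001]
wrist_force: [0.7, 0.9, -0.1]
opening: 0.0402
gripper_force: 0.0
clock: 13.45
position: [0.5569, -0.0174, 0.1878]
eef_rot: [-0.001, 0.632, 0.775, -0.0]
wrist_force: [-0.1, -0.3, 0.2]
opening: 0.04
gripper_force: 0.0
pos [ 0.5569 -0.0174  0.1878] psi 1.7733 tilt 0.09 tool delta [-0.0002 -0.0003  0.0788] turn 0.0023 F [-0.1 -0.3  0.2] op 0.04 gf 0.0 t 13.45
```

```bash
echo '[0.04,0,0,0.03,0,0.04,0,0,0.03,0,0.04,0,0,0.0185,0,0.04,0,0,0,0]' > rows.txt && python3 -m jog rows.txt; echo '[0.005,0,0,0,0,0.005,0,0,0,0,0.005,0,0,0,0,0.005,0,0,0,0]' > rows.txt && python3 -m jog rows.txt; python3 go.py .5565 -.0176 .109 1.771
```

```text
clock: 13.95
position: [0.5561, -0.0172, 0.1085]
eef_rot: [-0.002, 0.632, 0.775, -0.001]
wrist_force: [0.4, -0.6, 0.0]
opening: 0.0399
gripper_force: 0.0
clock: 14.45
position: [0.557, -0.0176, 0.1107]
eef_rot: [0.0, 0.631, 0.776, -0.0]
wrist_force: [-2.0, -0.3, 4.7]
opening: 0.0134
gripper_force: 30.0
pos [ 0.557  -0.0176  0.1107] psi 1.7766 tilt 0.03 tool delta [ 0.0001 -0.0005  0.0017] turn 0.0056 F [-2.  -0.3  4.7] op 0.0134 gf 30.0 t 14.45
```

Gripped on the 14 mm bar. Now a gentle lift.

```bash
echo '[0.005,0,0,-0.004,0,0.005,0,0,-0.008,0,0.005,0,0,-0.012,0,0.005,0,0,-0.015,0,0.005,0,0,-0.015,0]' > rows.txt && python3 -m jog rows.txt; echo '[0.005,0,0,-0.015,0,0.005,0,0,-0.015,0,0.005,0,0,-0.015,0,0.005,0,0,-0.015,0,0.005,0,0,-0.012,0]' > rows.txt && python3 -m jog rows.txt;echo '[0.005,0,0,-0.008,0,0.005,0,0,-0.004,0,0.005,0,0,0,0,0.005,0,0,0,0,0.005,0,0,0,0]' > rows.txt && python3 -m jog rows.txt; python3 - <<'E'
from m import *
a=cam("top");b=cam("scene")
A=b["frame"][160:300,320:440][:,:,::-1]; B=a["frame"][130:270,250:370][:,:,::-1]
im=np.hstack([cv2.resize(i,None,fx=3.3,fy=3.3,interpolation=cv2.INTER_CUBIC) for i in(A,B)]); cv2.imwrite("pics/s7.png",im)
E
```

```text
clock: 15.08
position: [0.5574, -0.0175, 0.1654]
eef_rot: [0.0, 0.631, 0.776, 0.0]
wrist_force: [-0.8, 0.1, -5.6]
opening: 0.0135
gripper_force: 30.0
clock: 15.7
position: [0.5574, -0.0175, 0.2371]
eef_rot: [0.0, 0.631, 0.776, 0.0]
wrist_force: [-0.2, -0.4, -5.7]
opening: 0.0135
gripper_force: 30.0
clock: 16.32
position: [0.557, -0.0174, 0.2475]
eef_rot: [-0.001, 0.631, 0.776, -0.0]
wrist_force: [0.0, -0.4, -6.5]
opening: 0.0134
gripper_force: 30.0
```

```bash
for i in 1 2 3 4; do echo '[0.005,0,0,0,0,0.005,0,0,0,0,0.005,0,0,0,0,0.005,0,0,0,0,0.005,0,0,0,0]' > rows.txt && python3 -m jog rows.txt; done | tail -6; python3 - <<'E'
from m import *
np.set_printoptions(precision=4,suppress=True)
b=cam("scene"); A=b["frame"]; p=observe()["position"]
q=proj(b,[np.array(p)+[0,0,-.003]])[0]; print(q)
for nm,lo,hi in(("green",(40,60,30),(85,255,140)),("blue",(108,60,30),(135,255,130))):
    m=cv2.inRange(cv2.cvtColor(A,cv2.COLOR_RGB2HSV),lo,hi); m2=np.zeros_like(m); m2[150:290,300:440]=m[150:290,300:440]
    for c in cv2.findContours(m2,0,2)[0]:
        if cv2.contourArea(c)>30: print(nm,cv2.boundingRect(c),cv2.contourArea(c))
E
```

```text
clock: 18.92
position: [0.5573, -0.0175, 0.248]
eef_rot: [0.0, 0.631, 0.776, 0.0]
wrist_force: [-0.0, -0.2, -6.5]
opening: 0.0139
gripper_force: 30.0
[372.8694 188.6776]
green (386, 203, 17, 16) 75.0
```

```bash
python3 - <<'E'
from m import *
np.set_printoptions(precision=1,suppress=True)
b=cam("scene"); s=observe(); p=np.array(s["position"])+[0,0,-.003]
ex=np.array([.98,.199,0]);ey=np.array([-.199,.98,0])
for x in(.055,-.055): print("expected strip ends",proj(b,[p+x*ex+y*ey+[0,0,-.016] for y in(-.04,.04)]).ravel())
print("base corners",proj(b,[p+x*ex+y*ey+[0,0,-.1] for x in(-.08,.08) for y in(-.052,.052)]).ravel())
h=cv2.cvtColor(b["frame"],cv2.COLOR_RGB2HSV); m=cv2.inRange(h,(0,0,165),(180,60,255)); z=np.zeros_like(m); z[150:290,310:440]=m[150:290,310:440]
for c in cv2.findContours(z,0,2)[0]:
    if cv2.contourArea(c)>15: r=cv2.minAreaRect(c); print(np.array(r[0]),np.array(r[1]),np.array([e for e in ends(cv2.boxPoints(r))]).ravel())
print(s["joint_velocities"],np.round(s["torque"],2))
E
```

```text
expected strip ends [382.6 211.7 403.9 196.7]
expected strip ends [341.  193.5 363.  179.9]
base corners [327.7 223.6 355.5 205.5 385.8 251.6 412.4 230.8]
[314.5 284.5] [19.8  8.5] [307.5 277.5 321.5 291.5]
[434.9 246.8] [10.3 13.4] [440.9 243.8 428.9 249.8]
[422.5 236.5] [ 7. 13.] [429.  236.5 416.  236.5]
[397.4 239.1] [ 6.4 33.3] [409.7 227.9 385.2 250.4]
[331.5 223.5] [5. 5.] [334.  223.5 329.  223.5]
[349.9 229.7] [17.4 15.4] [348.4 221.2 351.4 238.3]
[395.9 224.3] [ 2.8 30.6] [407.8 214.8 383.9 233.9]
[370.4 227.1] [16.9 33.3] [371.9 210.5 368.9 243.7]
[345.7 209.6] [ 8.4 24.3] [357.  205.1 334.4 214.1]
[392.3 205. ] [ 4.4 27.2] [403.7 197.6 380.9 212.3]
[351.3 187.7] [ 4.2 26.3] [362.2 180.3 340.3 195. ]
[ 0.  0.  0.  0. -0.  0.] [ 0.  -0.1  0. ]
```

Both strips and the base edge match the level projection to about 1–2 px.

```bash
python3 -c "
from cell import *
print(job_done())"
```

```text
the job is handed in; nothing more can be done
None
```

The green card is home in the empty slot, and I handed the job in with the rack held level and still by its red bar, its base about 14 cm above the drawer floor. The hand-in returned no verdict.

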